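Slide the dry-laid tile under the hand-rest bridge

TASK

Bring the broken tile into working position: with the fingertips, push the carrier board flat along the table, under the hand-rest bridge, until it lies square to the bridge, midway between the bridge's feet and sticking out equally on both sides of the deck. The sherds only lie on the board, so push gently, touch neither them nor the bridge, never lift or tip the board, and leave the bridge, jar, weight and brush where they are. Finish with the hand clear.

Things in the scene. Friction and masses are not known exactly. Their poses are not given: they have to be found in the camera images.
- bridge: Hand-rest: pale wooden deck 340 long, 75 wide, 18 thick, on a dark steel foot block under each end (30 mm long, as wide as the deck). Deck underside 26 mm, top 44 mm above the table; 280 mm free between the feet. Loose, 1.3 kg. Origin: on the table below the deck's middle. x along the deck, away from the robot (within 12 deg of straight ahead), y across it to the left, z up.
- bridge_far (a point): Middle of the bridge's end face farther from the robot, at the table surface (bridge x = +170 mm).
- board: Brown wooden carrier board, 160 (x) by 180 (y) by 12 mm, 0.17-0.34 kg, flat on the table left or right of the bridge, a 160 mm edge towards it, up to 20 deg askew and 30 mm off line. Origin: centre of its underside; x, y roughly as the bridge's, z up. Height with tile 20 mm: 6 mm to spare under the deck. Bare margin round the tile: 20 mm at its x edges, 30 mm at its y edges.
- sherd_a: Sherd of a broken square tile (120 mm, 8 mm thick, terracotta, white glaze), 50-70 mm across, 55 g, loose on the board, 2-3 mm from its neighbours. Its origin is NOT on the sherd: it is the middle of the whole tile's underside = centre of the board's top face. It lies towards the board's -x +y corner.
- sherd_b: Sherd of a broken square tile (120 mm, 8 mm thick, terracotta, white glaze), 50-70 mm across, 55 g, loose on the board, 2-3 mm from its neighbours. Its origin is NOT on the sherd: it is the middle of the whole tile's underside = centre of the board's top face. It lies towards the board's +x +y corner; its own corner is broken off.
- sherd_c: Sherd of a broken square tile (120 mm, 8 mm thick, terracotta, white glaze), 50-70 mm across, 55 g, loose on the board, 2-3 mm from its neighbours. Its origin is NOT on the sherd: it is the middle of the whole tile's underside = centre of the board's top face. It lies towards the board's +x -y corner.
- sherd_d: Sherd of a broken square tile (120 mm, 8 mm thick, terracotta, white glaze), 50-70 mm across, 55 g, loose on the board, 2-3 mm from its neighbours. Its origin is NOT on the sherd: it is the middle of the whole tile's underside = centre of the board's top face. It lies towards the board's -x -y corner.
- jar: Bystander: glass jar with black lid, 52 mm in diameter, 70 mm high, standing across the bridge from the board. Origin: centre of its underside.
- weight: Bystander: round steel weight with a knob, 60 mm in diameter, 58 mm high, standing on the deck over the bridge's far foot (its knob 102 mm above the table). Origin: centre of its underside.
- brush: Bystander: brush 190 mm long lying on the table beyond the bridge's far end. Origin: underneath it; x along it.
There are look-alikes about, which are no part of the job. Leave any red or turquoise look-alike of the sherd_b alone.

How it is judged:
By the outcome, as a careful person would: the job done as asked, in the order asked, and still so for the second after the job is handed in, with the robot touching nothing.
It also fails if it takes over 43 s, if anything falls off the work surface, if the arm or the gripper's body presses on something with over 40 N, if the wrist force passes 120 N, or if a joint passes its speed limit or range.

ROBOT

A 6-joint arm with a two-finger parallel gripper is mounted at the origin on the work surface. World frame = base frame: x ahead of the robot, y to its left, z up, the work surface at z = 0. Lengths are in mm, angles in rad, forces in N, time in s.
With the tool pointing down it reaches from about 350 to 925 mm from the base axis. Payload 6.4 kg.
Tool frame: the origin (TCP) lies midway between the tips of the shut fingers; the grasp point (between the pads) lies 19 mm behind it; z points along the fingers, y is the direction in which the jaws open and shut (so a half turn about z gives the same grasp; the last joint's range is limited). The gripper opens to 94 mm and grips with 3 to 60 N. Pads are 16 mm wide; open, the fingers measure 119 mm over their backs; the gripper's body (75 mm by 177 mm) begins 78 mm behind the grasp point.
Start: joints at [-1.417, 0.245, 1.558, -0, 1.339, -0.174], TCP at [209.28, -615.399, 205.455] pointing down, gripper open.
Joint ranges: [-3.13, 3.13], [-1.02, 2.26], [0.13, 2.54], [-0.95, 4.09], [0.21, 2.88], [-2.74, 2.74]. Speed limits (rad/s): [2.57, 2.57, 3.14, 3.14, 3.14, 3.14].

INTERFACE

Orientations are given as a unit quaternion [w, x, y, z].
In Python, from cell import sensors, read_camera, workorder gives the robot as it stands.
- The arm moves only by the shell command python3 -m crank 'ROWS' [OPENING] [FORCE]. ROWS is JSON, a list of rows, each a list of 4 numbers: the shift along the tool's x, y, z in mm, then the turn about the tool's z in degrees. In form: [[dx, dy, dz, turn], ...]. A call has 1 to 5 rows; each row is the pose to reach, as a shift and turn from the pose commanded when the call began, along the tool's axes at that moment; what a row does not reach only later rows make up. A row lasts 1/12 s, in which the tool goes at most 41.7 mm and 7.16 degrees, less where a joint would pass 70% of its speed; a pose out of reach is approached as far as the arm can. A call with a gripper value outside its range is refused whole. OPENING is the closure, from -1 (fully open) to 1 (shut), set as the call begins (- or left out, the last holds). The fingers move at their own pace and stop on an object; FORCE is the grip in N (left out, the last holds). Time passes only in rows, so rows that repeat a pose let the fingers close. It gives the time, the measured TCP pose, the force and the opening at its end, in the units of the state.
- sensors.get_state(): the state, without advancing time (a new reading comes with each control period).
- read_camera(name): name is "scene" or "side" or "wrist"; returns a dict with "frame" (384x512x3 uint8, blue, green, red), "mtx" (3x3 intrinsics, pixels), "extrinsics" (4x4, takes a point from world to camera coordinates). Camera axes: x right, y down, z forward; pixel columns grow to the right and rows downward; lengths in mm; the calibration is good to about 2 mm. A picture is of the moment at which its call begins. There is no depth.
- workorder.close_job(): hands the job in, once; it reports no verdict.
The state is a dict: "t": time; "joints": joint angles; "joint_vel": joint speeds; "joint_torque": joint torques, N m; "position": TCP position; "ee_rot": TCP orientation; "ft_force": force on the tool from outside, world axes, zero at the start; "ft_torque": the same for the moment, N m; "width": finger opening in mm.
Only numpy, scipy, OpenCV 4.12 (cv2) and the standard library are available. Lean on these libraries where they do the work, as an engineer would, in place of code of your own. Each camera call takes 0.05 s, during which the arm holds its last target. There are 200 camera calls.

## Working session

There is one attempt and no reset: what is moved stays moved. The work goes in short steps, Python scripts to look and compute and a shell command to move; the robot and the scene stay as the last step left them, time stands still between calls to the robot, and variables do not carry over. Pictures are saved under pics/ and viewed, about 8 in all and at most 12, crops included, and the job is handed in when it is done.

```bash
ls; mkdir -p pics
python3 - <<'E'
from cell import sensors, read_camera
import cv2,numpy as np
s=sensors.get_state();print(s)
for n in("scene","side"):
    c=read_camera(n);cv2.imwrite(f"pics/{n}0.png",c["frame"]);np.savez(f"pics/{n}0.npz",**c)
    print(n,c["mtx"].tolist(),np.round(c["extrinsics"],3).tolist())
a=cv2.imread("pics/scene0.png");b=cv2.imread("pics/side0.png")
E
```

```text
pics
{'t': 0.0, 'joints': array([-1.41714056e+00,  2.45791853e-01,  1.55897373e+00, -1.66231794e-05,
        1.33868401e+00, -1.74109363e-01]), 'joint_vel': array([ 2.27157828e-03,  1.43907319e-03,  1.35835555e-03, -1.18722273e-05,
       -7.18214354e-04, -1.88718567e-04]), 'joint_torque': array([ 1.34458796e-04, -4.15836847e+01, -3.14605665e+01,  6.85615721e-02,
        3.31966393e-02, -1.48683489e-04]), 'position': array([ 209.15811171, -614.81374225,  204.38122503]), 'ee_rot': array([-9.28499675e-04,  9.86600542e-01,  1.63151793e-01,  1.40857135e-06]), 'ft_force': array([ 0.20697492,  0.02307296, -0.98374742]), 'ft_torque': array([-0.00756091,  0.00493065, -0.04445835]), 'width': 94.01936826362858}
scene [[420.5743956330928, 0.0, 260.23843348551236], [0.0, 420.5743956330928, 193.31157331039947], [0.0, 0.0, 1.0]] [[-0.568, 0.823, -0.004, 269.743], [0.527, 0.36, -0.77, -255.015], [-0.632, -0.439, -0.638, 1541.467], [0.0, 0.0, 0.0, 1.0]]
side [[357.3201475849875, 0.0, 253.7083262283678], [0.0, 357.3201475849875, 193.48587084674497], [0.0, 0.0, 1.0]] [[-0.786, -0.617, 0.014, 418.428], [-0.384, 0.47, -0.795, 242.841], [0.484, -0.63, -0.607, 652.225], [0.0, 0.0, 0.0, 1.0]]
```

View pics/scene0.png

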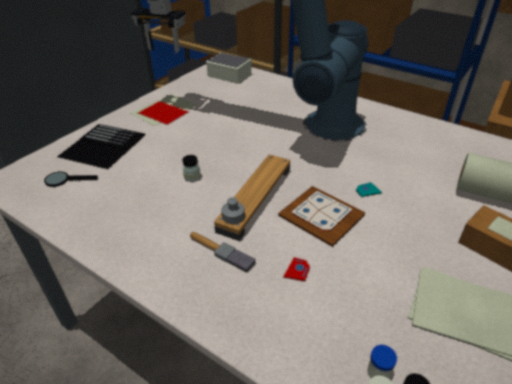

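View pics/side0.png

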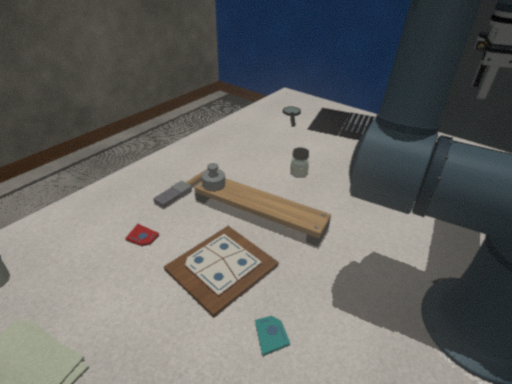

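Board is on the bridge's left (+y): scene px ~(322,214), side ~(222,266). Bridge runs (285,160)–(230,230) in scene, weight at its far end, jar at (191,167).

```bash
cat > h.py <<'E'
import numpy as np,cv2
def ray(c,uv,z):
    uv=np.atleast_2d(np.asarray(uv,float)); E=c["extrinsics"];R=E[:3,:3];t=E[:3,3]
    d=np.c_[uv,np.ones(len(uv))]@np.linalg.inv(c["mtx"]).T@R; o=-R.T@t
    return (o+d*((z-o[2])/d[:,2])[:,None])[:,:2]
def proj(c,P):
    P=np.atleast_2d(P);q=(P@c["extrinsics"][:3,:3].T+c["extrinsics"][:3,3])@c["mtx"].T
    return q[:,:2]/q[:,2:]
E
python3 - <<'E'
from h import *
out=[]
for n,(x0,y0,x1,y1) in dict(scene=(180,140,400,290),side=(120,140,340,330)).items():
    c=np.load(f"pics/{n}0.npz");f=c["frame"]
    hsv=cv2.cvtColor(f,cv2.COLOR_BGR2HSV)
    for p in ([(300,228),(255,200),(285,213)] if n=="scene" else [(220,295),(250,205),(180,268)]):
        print(n,p,hsv[p[1],p[0]])
    cr=cv2.resize(f[y0:y1,x0:x1],None,fx=3.6/1,fy=3.6,interpolation=cv2.INTER_CUBIC) if n=="scene" else cv2.resize(f[y0:y1,x0:x1],None,fx=3.1,fy=3.1,interpolation=cv2.INTER_CUBIC)
    cv2.imwrite(f"pics/{n}0c.png",cr)
E
```

```text
scene (300, 228) [ 13  47 113]
scene (255, 200) [ 17 150 155]
scene (285, 213) [ 14 199 104]
side (220, 295) [ 10 101  88]
side (250, 205) [ 16 102 148]
side (180, 268) [ 14 113 108]
```

View pics/scene0c.png

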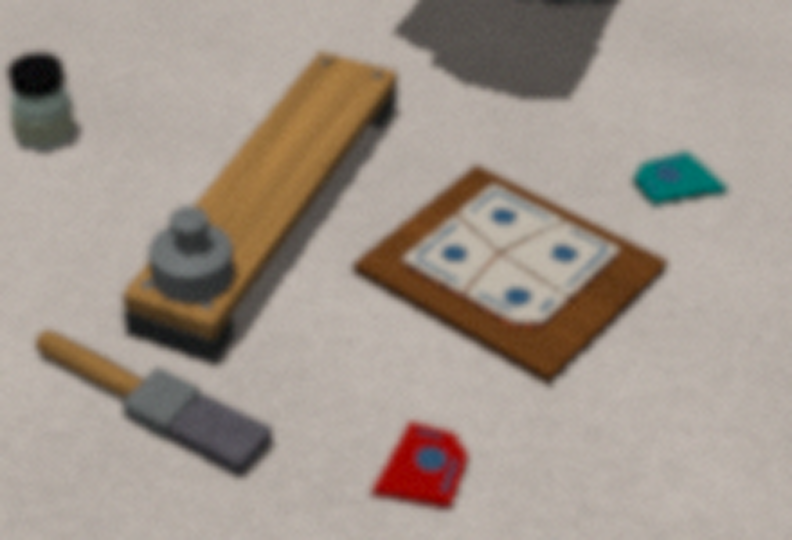

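View pics/side0c.png

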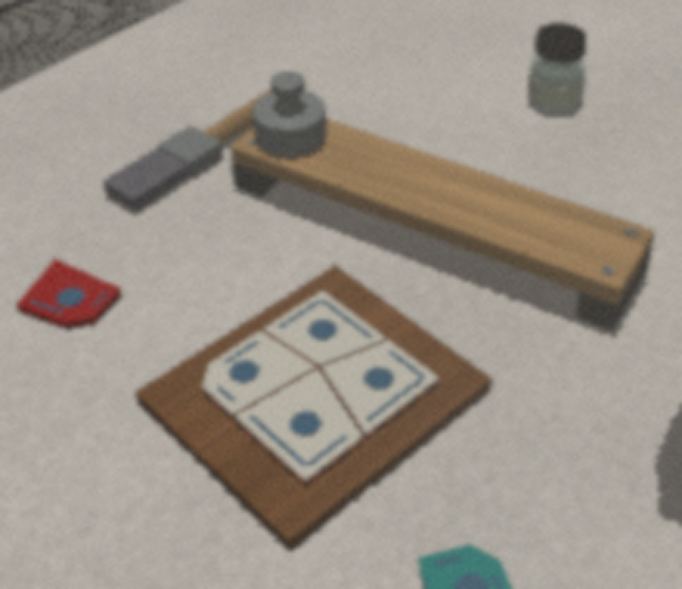

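The crops show crisp board and deck corners in both views; I use those (crop/scale back to pixels) and fit the known rectangles.

```bash
cat >> h.py <<'E'
def rigid(M,W):  # model->world 2D, returns centre, yaw deg, residuals
    M=np.array(M,float);W=np.array(W);m=M.mean(0);w=W.mean(0)
    a=M-m;b=W-w;th=np.arctan2((a[:,0]*b[:,1]-a[:,1]*b[:,0]).sum(),(a*b).sum())
    R=np.array([[np.cos(th),-np.sin(th)],[np.sin(th),np.cos(th)]]);t=w-R@m
    return t,np.degrees(th),np.linalg.norm(W-M@R.T-t,axis=1)
E
python3 - <<'E'
from h import *
S=np.load("pics/scene0.npz");D=np.load("pics/side0.npz")
s=lambda L:np.array(L)/3.6+[180,140]
d=lambda L:np.array(L)/3.1+[120,140]
# board corners
A=ray(S,s([(479,168),(666,262),(549,376),(356,264)]),12); B=ray(D,d([(335,266),(491,381),(290,541),(137,395)]),12)
print(A.round(),'\n',B.round())
# order scene: (-x,-y),( -x,+y),(+x,+y),(+x,-y)
M=[(-80,-90),(-80,90),(80,90),(80,-90)]
print("scene",rigid(M,A))
Bo=B[[0,1,2,3]]
for k in range(4):
    r=rigid(M,np.roll(Bo,k,axis=0)); 
    for P in (np.roll(Bo,k,axis=0),np.roll(Bo[::-1],k,axis=0)):
        r=rigid(M,P)
        if r[2].max()<15: print("side",r)
A=ray(S,s([(320,53),(397,76),(216,324),(127,296)]),44); B=ray(D,d([(653,236),(619,290),(233,150)]),44)
print(A.round(),B.round())
M=[(-170,-37.5),(-170,37.5),(170,37.5),(170,-37.5)]
print("bridge scene",rigid(M,A),"side",rigid(M[:3],B))
print("jar",ray(S,s([(45,142)]),0),ray(D,d([(556,108)]),0))
E
```

```text
[[380. 124.]
 [400. 297.]
 [556. 278.]
 [535. 103.]] 
 [[531.  99.]
 [373. 119.]
 [394. 294.]
 [550. 276.]]
scene (array([467.62883452, 200.23486335]), np.float64(-6.983782374145992), array([3.84256879, 2.83107714, 2.85393323, 2.55392862]))
side (array([462.20660828, 196.94656913]), np.float64(173.43043702337727), array([2.23135588, 0.40374974, 1.99823363, 2.02419986]))
side (array([462.20660828, 196.94656913]), np.float64(-6.569562976622746), array([1.99823363, 2.02419986, 2.23135588, 0.40374974]))
[[354. -50.]
 [346.  23.]
 [672.  74.]
 [685.   5.]] [[346. -49.]
 [336.  18.]
 [664.  72.]]
bridge scene (array([514.29857925,  13.02532523]), np.float64(9.247192873231983), array([1.8979583 , 5.47533433, 5.0082671 , 3.57415307])) side (array([506.63992297,  10.03287162]), np.float64(8.888872830156824), array([4.47895555, 4.73616347, 4.9937306 ]))
jar [[ 543.27210042 -204.87519524]] [[ 523.95799634 -203.71421831]]
```

```bash
cat > go.py <<'E'
import sys,numpy as np
from cell import sensors
s=sensors.get_state();q=s["ee_rot"];p=s["position"]
psi=np.degrees(2*np.arctan2(q[2],q[1]))
print("t %.2f pos %s psi %.2f F %s"%(s["t"],p.round(1),psi%360,s["ft_force"].round(1)))
if len(sys.argv)>3:
    x,y,z,ps=map(float,sys.argv[1:5]);a=np.radians(psi);dx,dy=x-p[0],y-p[1]
    print("rows: %.1f %.1f %.1f turn %.2f"%(dx*np.cos(a)+dy*np.sin(a),dx*np.sin(a)-dy*np.cos(a),p[2]-z,-((ps-psi+180)%360-180)))
E
for i in 1; do python3 -m crank '[[343,-322,-40,0],[343,-322,-40,0],[343,-322,-40,0],[343,-322,-40,0],[343,-322,-40,0]]'; done; python3 go.py 430 -200 244 83.2
```

```text
t: 0.52
position: [307.2, -430.1, 222.6]
ee_rot: [-0.0, 0.987, 0.163, -0.0]
ft_force: [0.6, -0.6, 0.2]
width: 93.8
t 0.52 pos [ 307.2 -430.1  222.6] psi 18.74 F [ 0.6 -0.6  0.2]
rows: 190.2 -178.4 -21.4 turn -64.46
```

```bash
python3 -m crank '[[341,-465,-78,0],[341,-465,-78,0],[341,-465,-78,0],[341,-465,-78,0],[341,-465,-78,0]]' >/dev/null; python3 go.py 480 120 300 83.2;
python3 -m crank '[[220,-310,-50,-7],[220,-310,-50,-14],[220,-310,-50,-21],[220,-310,-50,-28],[220,-310,-50,-35]]' >/dev/null; python3 go.py 480 120 300 83.2
```

```text
t 0.93 pos [ 368.7 -233.1  250.9] psi 18.74 F [ 0.6 -0.5  0.8]
rows: 218.8 -298.6 -49.1 turn -64.46
t 1.35 pos [427.6 -35.2 278.3] psi 54.11 F [ 0.4 -0.1  1.1]
rows: 156.4 -48.5 -21.7 turn -29.09
```

```bash
python3 -m crank '[[150,-48,-21,-7],[150,-48,-21,-14],[150,-48,-21,-21],[150,-48,-21,-29],[150,-48,-21,-29]]' >/dev/null; python3 -m crank '[[0,0,0,0],[0,0,0,0],[0,0,0,0]]'>/dev/null; python3 go.py 480 120 300 83.2
python3 - <<'E'
from cell import read_camera
import cv2,numpy as np
c=read_camera("wrist");np.savez("pics/wrist1.npz",**c);cv2.imwrite("pics/wrist1.png",cv2.resize(c["frame"],(768,576),interpolation=cv2.INTER_CUBIC))
E
```

```text
t 2.02 pos [477.3 111.1 298.7] psi 82.64 F [-0.4  0.2 -0.5]
rows: 9.2 1.5 -1.3 turn -0.56
```

View pics/wrist1.png

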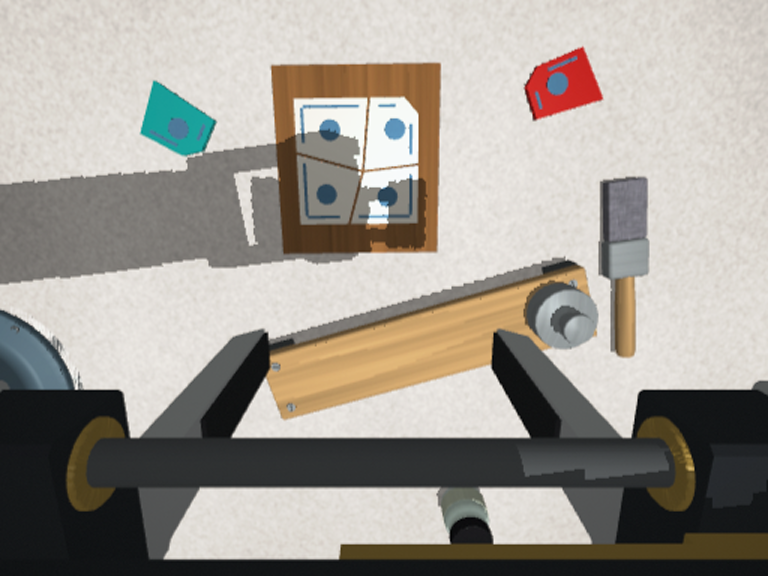

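Wrist view: board corners at (272,66),(440,64),(437,251),(284,252); deck corners (267,350),(582,267),(283,418) in the 1.5x image.

Run:
```python
from h import *
C=np.load("pics/wrist1.npz")
d=lambda L:np.array(L)/1.5
B=ray(C,d([(284,252),(272,66),(440,64),(437,251)]),12);print(B.round())
print("board",rigid([(-80,-90),(-80,90),(80,90),(80,-90)],B))
A=ray(C,d([(283,418),(267,350),(582,267)]),44);print(A.round())
print("bridge",rigid([(-170,-37.5),(-170,37.5),(170,37.5)],A))
hsv=cv2.cvtColor(C["frame"],cv2.COLOR_BGR2HSV)
for p in[(355,90),(355,240),(400,330)]:print(hsv[int(p[1]/1.5),int(p[0]/1.5)])
```

```text
[[378. 118.]
 [398. 293.]
 [555. 274.]
 [535.  98.]]
board (array([466.32316119, 195.78314948]), np.float64(-6.68732586987828), array([2.14102267, 1.80860804, 2.07880719, 1.34392179]))
[[352. -53.]
 [350.  25.]
 [670.  71.]]
bridge (array([515.03125628,   9.80941965]), np.float64(8.358242614569374), array([1.48942308, 8.67401644, 8.03441323]))
[ 15 157 148]
[ 14 158  84]
[ 17 121 210]
```

Run:
```python
from h import *
C=np.load("pics/wrist1.npz");E=C["extrinsics"];print("cam",(-E[:3,:3].T@E[:3,3]).round())
hsv=cv2.cvtColor(C["frame"],cv2.COLOR_BGR2HSV)
m=((hsv[...,0]>8)&(hsv[...,0]<24)&(hsv[...,1]>80)).astype(np.uint8)
n,l,st,ce=cv2.connectedComponentsWithStats(m)
for i in range(1,n):
    if st[i,4]<1500: continue
    ys,xs=np.where(l==i)
    for z in (12,44):
        W=ray(C,np.c_[xs,ys],z).astype(np.float32)
        print(st[i],z,cv2.minAreaRect(W))
        bp=cv2.boxPoints(cv2.minAreaRect(W));print(bp.round(1).tolist())
cv2.imwrite("pics/m.png",m*255)
S=np.load("pics/scene0.npz");f=C["frame"]
cv2.imwrite("pics/wc.png",cv2.resize(f[165:285,165:410],(784,384),interpolation=cv2.INTER_CUBIC))
```

```text
cam [487. 183. 477.]
[ 181   42  113  127 6822] 12 ((465.53515625, 196.43142700195312), (178.3291778564453, 158.8890838623047), 83.39256286621094)
[[376.3999938964844, 117.0], [534.2000122070312, 98.69999694824219], [554.7000122070312, 275.8999938964844], [396.8999938964844, 294.1000061035156]]
[ 181   42  113  127 6822] 44 ((466.99273681640625, 195.53890991210938), (166.0621337890625, 147.95928955078125), 83.39256286621094)
[[384.0, 121.5999984741211], [530.9000244140625, 104.5], [550.0, 269.5], [403.1000061035156, 286.5]]
[ 177  177  216  102 8341] 12 ((512.3959350585938, -2.3550491333007812), (361.0482482910156, 83.6377944946289), 9.151535034179688)
[[327.5, 10.199999809265137], [340.79998779296875, -72.4000015258789], [697.2999877929688, -14.899999618530273], [684.0, 67.5999984741211]]
[ 177  177  216  102 8341] 44 ((510.6300048828125, 10.426712036132812), (336.2121276855469, 77.88443756103516), 9.151535034179688)
[[338.5, 22.100000381469727], [350.8999938964844, -54.79999923706055], [682.7999877929688, -1.2999999523162842], [670.4000244140625, 75.5999984741211]]
[ 226  355  286   18 3374] 12 ((642.9007568359375, -286.323974609375), (38.05615997314453, 532.8755493164062), 82.70821380615234)
[[376.20001220703125, -271.3999938964844], [904.7999877929688, -339.0], [909.5999755859375, -301.29998779296875], [381.0, -233.60000610351562]]
[ 226  355  286   18 3374] 44 ((632.1575317382812, -254.00830078125), (35.438323974609375, 496.21966552734375), 82.70822143554688)
[[383.79998779296875, -240.10000610351562], [876.0, -303.1000061035156], [880.5, -267.8999938964844], [388.29998779296875, -204.89999389648438]]
```

View pics/wc.png

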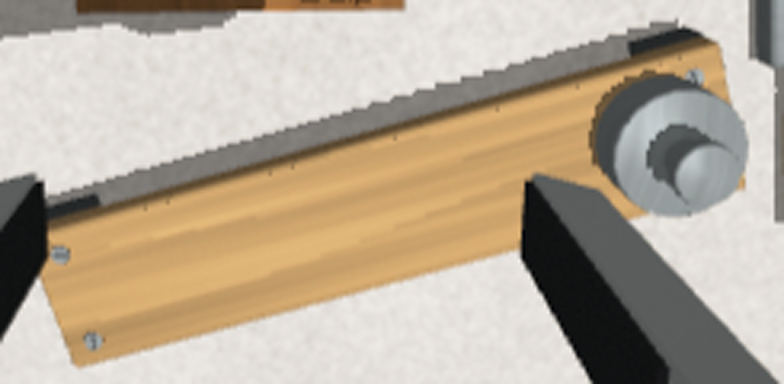

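Estimates agree to ~3 mm: board ≈ (466,196) at −6.7°, bridge ≈ (511,10) at +9.1°. So turn +15.8° early while pushing, then push about 150 mm square. First the approach, behind the board's +y edge.

```bash
python3 -m crank '[[206,22,50,0],[206,22,50,0],[206,22,50,0],[206,22,50,0],[206,22,50,0]]' >/dev/null; python3 -m crank '[[0,0,0,0],[0,0,0,0]]' >/dev/null; python3 go.py 480.2 318.4 150 83.3
```

```text
t 2.65 pos [524.  309.1 248.6] psi 82.80 F [ 0.5 -0.8  0.7]
rows: 3.7 -44.6 98.6 turn -0.50
```

```bash
python3 -m crank '[[3.7,-44.6,30,-0.5],[3.7,-44.6,60,-0.5],[3.7,-44.6,90,-0.5],[3.7,-44.6,130,-0.5],[3.7,-44.6,170,-0.5]]' >/dev/null; python3 -m crank '[[0,0,40,0],[0,0,40,0],[0,0,40,0],[0,0,40,0]]' >/dev/null; python3 go.py 480.2 318.4 4 83.3
```

```text
t 3.40 pos [482.7 318.2  43.3] psi 83.18 F [-0.  -0.2  1.5]
rows: -0.1 -2.5 39.3 turn -0.12
```

```bash
python3 -m crank '[[0,-2.5,20,0],[0,-2.5,32,0],[0,-2.5,37,0],[0,-2.5,37,0],[0,-2.5,37,0]]' >/dev/null; python3 go.py 478.2 301.5 4.5 83.3
python3 - <<'E'
from cell import read_camera
import cv2,numpy as np
c=read_camera("scene");a=c["frame"][140:260,200:400];d=read_camera("side");b=d["frame"][150:340,110:320]
cv2.imwrite("pics/p2.png",np.hstack([cv2.resize(a,(420,252),interpolation=2),cv2.resize(b,(278,252),interpolation=2)]))
E
```

```text
t 3.82 pos [478.8 319.    4.4] psi 83.28 F [ 0.1 -0.2 -0.5]
rows: -17.4 1.5 -0.1 turn -0.02
```

View pics/p2.png

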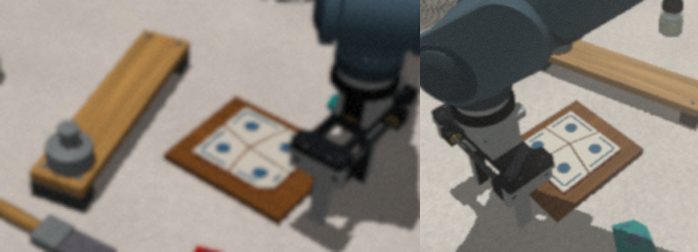

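Fingers are down just behind the board's far-left (+y) edge. Approach, then turn-and-push gently, watching force.

```bash
python3 -m crank '[[-3,0,0,0],[-7,0,0,0],[-11,0,0,0],[-14,0,0,0],[-17,0,0,0]]' >/dev/null; python3 go.py; python3 -m crank '[[-2,0,0,0],[-4,0,0,0],[-6,0,0,0],[-8,0,0,0],[-10,0,0,0]]' >/dev/null; python3 go.py
```

```text
t 4.33 pos [475.9 301.4   3.3] psi 83.27 F [-0.5 -0.4 -0.1]
t 4.75 pos [474.9 292.2   3.4] psi 83.27 F [ 0.3  1.4 -0.9]
```

```bash
R='[[-2.7,0,0,-1.2],[-5.4,0.1,0,-2.4],[-8.1,0.3,0,-3.6],[-10.8,0.5,0,-4.8],[-13.5,0.7,0,-6]]'; 
python3 -m crank '[[-2.7,0,0,-1.2],[-5.4,0.1,0,-2.4],[-8.1,0.3,0,-3.6],[-10.8,0.5,0,-4.8],[-13.5,0.7,0,-6]]' >/dev/null; python3 go.py
python3 -m crank '[[-2.7,0,0,-1.2],[-5.4,0.1,0,-2.4],[-8.1,0.3,0,-3.6],[-10.8,0.5,0,-4.8],[-13.5,0.7,0,-6]]' >/dev/null; python3 go.py
python3 -m crank '[[-2.7,0,0,-1.2],[-5.4,0.1,0,-2.4],[-8.1,0.3,0,-3.6],[-10,0.4,0,-3.8],[-12,0.5,0,-3.8]]' >/dev/null; python3 go.py 495.5 106.8 3.5 99.1
```

```text
t 5.17 pos [473.7 278.8   3.3] psi 89.30 F [-1.1  2.5  0. ]
t 5.58 pos [474.1 265.3   3.3] psi 95.30 F [-1.3  3.  -0.1]
t 6.00 pos [475.8 253.2   3.3] psi 99.04 F [-2.3  2.3  0.7]
rows: -147.7 -3.5 -0.2 turn -0.06
```

Run:
```python
from cell import read_camera
import cv2,numpy as np
for n in("scene","side"):
    c=read_camera(n);np.savez(f"pics/{n}3.npz",**c)
a=np.load("pics/scene3.npz")["frame"][135:255,180:380];b=np.load("pics/side3.npz")["frame"][140:320,120:340]
cv2.imwrite("pics/p3.png",np.vstack([cv2.resize(a,(500,300),interpolation=2),np.pad(cv2.resize(b,(367,300),interpolation=2),((0,0),(0,133),(0,0)))]))
```

```text
(no output)
```

View pics/p3.png

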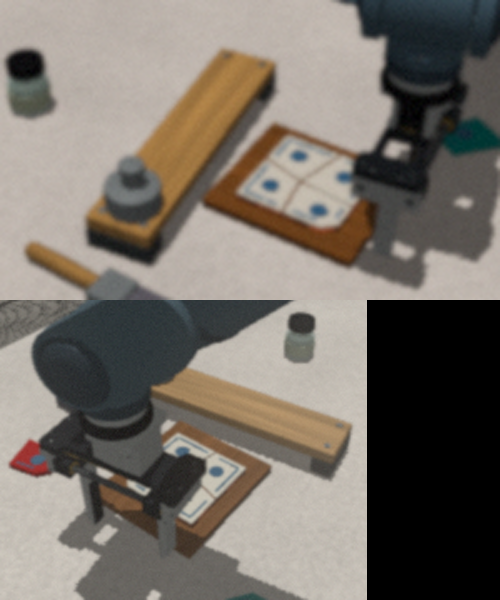

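Run:
```python
from h import *
S=np.load("pics/scene3.npz");D=np.load("pics/side3.npz")
A=ray(S,np.array([(277,125),(350,262),(205,200)])/2.5+[180,135],12);print(A.round())
print(rigid([(-80,-90),(80,90),(80,-90)],A))
k=220/367
A=ray(D,np.array([(269,466-300),(189,555-300)])*k+[120,140],12);print(A.round())
print(rigid([(-80,-90),(-80,90)],A))
```

```text
[[410.  65.]
 [560. 244.]
 [566.  69.]]
(array([484.46620128, 155.22058967]), np.float64(1.7264497911087047), array([3.72706955, 4.23976476, 1.54584138]))
[[408.  58.]
 [397. 235.]]
(array([482.613876  , 151.23235767]), np.float64(3.411363678739254), array([0.89431564, 0.89431564]))
```

The board reads about +2…+3.4° yaw while the fingers are at 9°, so only the near finger has been in contact. A straight push should let it swing square against both fingers.

```bash
for i in 1; do 
python3 -m crank '[[-3,0,0,0],[-6,0,0,0],[-9,0,0,0],[-12,0,0,0],[-15,0,0,0]]' >/dev/null; python3 go.py
python3 -m crank '[[-3,0,0,0],[-6,0,0,0],[-9,0,0,0],[-12,0,0,0],[-15,0,0,0]]' >/dev/null; python3 go.py
python3 -m crank '[[-3,0,0,0],[-6,0,0,0],[-9,0,0,0],[-12,0,0,0],[-15,0,0,0]]' >/dev/null; python3 go.py
python3 -m crank '[[-3,0,0,0],[-6,0,0,0],[-9,0,0,0],[-12,0,0,0],[-15,0,0,0]]' >/dev/null; python3 go.py 495.5 106.8 3.5 99.1
done
python3 - <<'E'
from cell import read_camera
import cv2,numpy as np
for n in("scene","side"):
    c=read_camera(n);np.savez(f"pics/{n}4.npz",**c)
a=np.load("pics/scene4.npz")["frame"][135:255,180:380];b=np.load("pics/side4.npz")["frame"][140:320,120:340]
cv2.imwrite("pics/p4.png",np.hstack([cv2.resize(a,(500,300),interpolation=2),cv2.resize(b,(300,245),interpolation=2,dst=None) if 0 else cv2.copyMakeBorder(cv2.resize(b,(300,245),interpolation=2),0,55,0,0,0)]))
E
```

```text
t 6.52 pos [478.5 237.9   3.3] psi 99.07 F [-1.7  2.8  0.8]
t 6.93 pos [480.9 223.1   3.3] psi 99.08 F [-1.1  2.5  0.5]
t 7.35 pos [483.4 208.3   3.3] psi 99.10 F [-0.4  1.8 -0.8]
t 7.77 pos [485.7 193.5   3.3] psi 99.08 F [ 0.  3. -1.]
rows: -87.1 -4.0 -0.2 turn -0.02
```

View pics/p4.png

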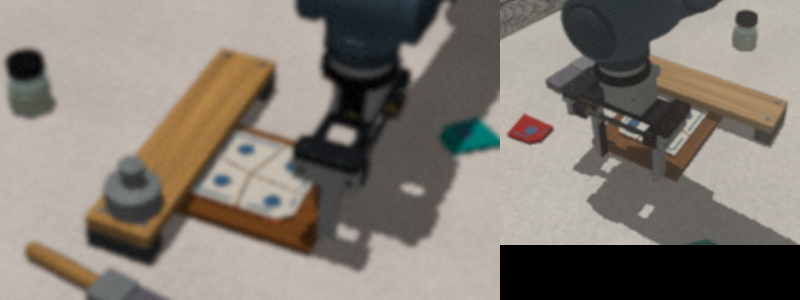

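Board is partly under the deck, tile intact. Corners: far-left at scene crop (310,251), near-left at side crop (678-500,178).

Run:
```python
from h import *
S=np.load("pics/scene4.npz");D=np.load("pics/side4.npz")
# line of +x edge in scene: (187,209) .. (310,250); near edge in side: (722,118)..(678,178)
def br(P,o,a):
    a=np.radians(a);R=np.array([[np.cos(a),np.sin(a)],[-np.sin(a),np.cos(a)]]);return (P-o)@R.T
A=br(ray(S,np.array([(187,209),(310,250)])/2.5+[180,135],12),[514.3,13],9.2);print(A,np.degrees(np.arctan2(*(A[1]-A[0]))))
A=br(ray(D,np.array([(719,118),(678,178)]-np.array([500,0]))*.7333+[120,140],12),[507,9.5],9.1);print(A,np.degrees(np.arctan2(*(A[1]-A[0]))))
print(br(np.array([485.7,193.5]),[511,10],9.1))
```

```text
[[ 81.51027815  35.46517417]
 [ 83.06428307 177.58499548]] 0.6264740158625655
[[-70.15166826  24.89309355]
 [-74.09345775 175.74963304]] -1.4967632462930043
[  4.04043603 185.19183264]
```

```bash
python3 -m crank '[[-3,-0.2,0,0],[-6,-0.4,0,0],[-9,-0.6,0,0],[-12,-0.8,0,0],[-15,-1,0,0]]' >/dev/null
python3 -m crank '[[-3,-0.2,0,0],[-6,-0.4,0,0],[-9,-0.6,0,0],[-12,-0.8,0,0],[-15,-1,0,0]]' >/dev/null
python3 -m crank '[[-3,-0.2,0,0],[-6,-0.4,0,0],[-9,-0.6,0,0],[-12,-0.8,0,0],[-15,-1,0,0]]' >/dev/null
python3 -m crank '[[-3,-0.2,0,0],[-6,-0.4,0,0],[-9,-0.6,0,0],[-11,-0.7,0,0],[-12,-0.8,0,0]]' >/dev/null;  python3 go.py
# back off, lift, swing over the bridge for a look
python3 -m crank '[[8,0,0,0],[24,0,0,0],[44,0,0,0],[44,0,-30,0],[44,0,-70,0]]' >/dev/null;python3 go.py 500 -30 300 99.1
```

```text
t 9.53 pos [491.  136.6   3.4] psi 99.07 F [-0.4  3.8  2. ]
t 9.95 pos [479.8 180.5  70.1] psi 99.19 F [ 1.1  0.4 -0.9]
rows: -211.0 -13.7 -229.9 turn 0.09
```

```bash
python3 -m crank '[[0,0,-40,0],[0,0,-80,0],[0,0,-120,0],[-30,0,-150,0],[-70,0,-180,0]]' >/dev/null
python3 -m crank '[[-41,0,-20,0],[-82,-5,-40,0],[-123,-10,-50,0],[-160,-10,-50,0],[-185,-10,-50,0]]' >/dev/null
python3 -m crank '[[0,0,0,0],[0,0,0,0],[0,0,0,0]]' >/dev/null; python3 go.py
python3 - <<'E'
from cell import read_camera
import cv2,numpy as np
c=read_camera("wrist");np.savez("pics/wrist5.npz",**c);cv2.imwrite("pics/wrist5.png",cv2.resize(c["frame"],(768,576),interpolation=cv2.INTER_CUBIC))
E
```

```text
t 11.03 pos [512.8 -65.3 297.3] psi 99.09 F [-0.2  0.3 -0.4]
```

View pics/wrist5.png

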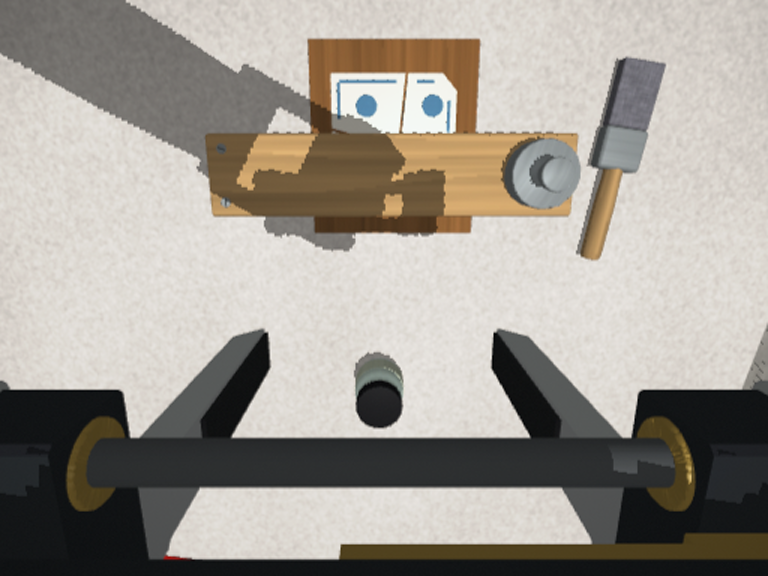

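The board shows on both sides: corners (308,40),(480,40),(470,232),(316,232); deck (206,135),(579,134),(571,216),(213,216).

```bash
cat > m.py <<'E'
import sys
from h import *
C=np.load(sys.argv[1]);d=lambda L:np.array(L)/1.5
def report(bd,dk):
    b,ya,r=rigid([(-80,90),(80,90),(80,-90),(-80,-90)],ray(C,d(bd),12))
    g,yg,rg=rigid([(-170,37.5),(170,37.5),(170,-37.5),(-170,-37.5)],ray(C,d(dk),44))
    a=np.radians(yg);R=np.array([[np.cos(a),np.sin(a)],[-np.sin(a),np.cos(a)]])
    print("board",b,ya,r,"\nbridge",g,yg,rg,"\nrel",R@(b-g),ya-yg)
E
cat > a.py <<'E'
from m import *
report([(308,40),(480,40),(470,232),(316,232)],[(206,135),(579,134),(571,216),(213,216)])
hsv=cv2.cvtColor(C["frame"],cv2.COLOR_BGR2HSV)
m=((hsv[...,0]>7)&(hsv[...,0]<25)&(hsv[...,1]>70)).astype(np.uint8);m[160:]=0
# edges of wood per column (deck ends / board ends), native px
for u in (165,185,325): 
    r=np.where(m[70:160,u])[0]+70;print("deck col",u,r.min(),r.max())
for u in (215,235,255,275,295,310): r=np.where(m[:,u])[0];print("col",u,r.min(),r.max())
for v in (30,40,60,80,148,152):
    r=np.where(m[v,190:340])[0]+190;print("row",v,r.min(),r.max())
for v in (100,130): 
    r=np.where(m[v,:390])[0];print("deckrow",v,r.min(),r.max())
E
python3 a.py pics/wrist5.npz
```

```text
board [509.2009441   38.88778474] 9.177318159772923 [1.28041196 1.52175647 1.78406207 1.98875809] 
bridge [512.63225044   5.85695194] 9.191958487223344 [2.09093203 1.85464738 1.55530657 1.78359251] 
rel [ 1.88918856 33.15479973] -0.014640327450420543
deck col 165 89 143
deck col 185 89 143
deck col 325 89 143
col 215 26 154
col 235 26 154
col 255 26 154
col 275 26 154
col 295 26 154
col 310 26 154
row 30 206 319
row 40 206 319
row 60 207 318
row 80 207 317
row 148 210 313
row 152 210 313
deckrow 100 138 383
deckrow 130 141 340
```

Square already (0.0°), 2 mm too far in +x and 33 mm still to go. Going back behind the board for the last push.

```bash
python3 go.py 483 186 250 99.1;
python3 -m crank '[[41,2,0,0],[82,5,0,0],[123,8,0,0],[164,10,0,0],[205,10,0,0]]' >/dev/null
python3 -m crank '[[41,0,20,0],[48,0,60,0],[48,0,100,0],[48,0,140,0],[48,0,180,0]]' >/dev/null; python3 go.py 483 186 4 99.1
```

```text
t 11.08 pos [512.8 -64.8 297.4] psi 99.15 F [ 0.9 -0.4 -0.7]
rows: 252.4 10.4 47.4 turn 0.05
t 11.92 pos [481.8 187.5 116.3] psi 99.30 F [ 1.2 -0.6 -0.3]
rows: -1.7 0.9 112.3 turn 0.20
```

```bash
python3 -m crank '[[0,1,40,0],[0,1,75,0],[0,1,100,0],[0,1,113,0],[0,1,113,0]]' >/dev/null; python3 go.py
python3 -m crank '[[-8,0,0,0],[-18,0,0,0],[-28,0,0,0],[-34,0,0,0],[-38,0,0,0]]' >/dev/null; python3 go.py 490.5 139.5 3.5 99.1
```

```text
t 12.33 pos [481.3 186.7   2.1] psi 99.23 F [-0.6  0.3  0.7]
t 12.75 pos [490.7 147.1   5.6] psi 99.01 F [-0.5  0.2  0.8]
rows: -7.4 -1.4 2.1 turn -0.09
```

```bash
python3 -m crank '[[-3,0,0,0],[-5.5,0,0,0],[-8,0,0,0],[-10.5,0,0,0],[-12.5,0,0,0]]' >/dev/null; python3 go.py
python3 -m crank '[[-2.5,-0.2,0,0],[-5,-0.4,0,0],[-7.5,-0.6,0,0],[-10,-0.8,0,0],[-12.5,-1,0,0]]' >/dev/null
python3 -m crank '[[-2.5,-0.2,0,0],[-5,-0.4,0,0],[-7.5,-0.6,0,0],[-10,-0.8,0,0],[-12,-1,0,0]]' >/dev/null
python3 -m crank '[[-2,0,0,0],[-3,0,0,0],[-3.5,0,0,0],[-3.5,0,0,0],[-3.5,0,0,0]]' >/dev/null; python3 go.py 495 106 3.5 99.1
```

```text
t 13.17 pos [492.  136.    4.9] psi 99.06 F [-1.1  2.3  0.9]
t 14.42 pos [494.5 107.7   4.9] psi 99.08 F [0.2 0.8 1.1]
rows: -1.8 0.3 1.4 turn -0.02
```

```bash
python3 -m crank '[[-1,0,0,0],[-2,0,0,0],[-2,0,0,0]]' >/dev/null; python3 go.py
python3 -m crank '[[4,0,0,0],[14,0,0,0],[34,0,0,0],[48,0,-20,0],[50,0,-60,0]]' >/dev/null
python3 -m crank '[[0,0,-40,0],[0,0,-80,0],[0,0,-120,0],[-30,0,-150,0],[-65,0,-180,0]]' >/dev/null
python3 -m crank '[[-41,0,-20,0],[-82,0,-40,0],[-123,0,-55,0],[-155,0,-55,0],[-155,0,-55,0]]' >/dev/null
python3 -m crank '[[0,0,0,0],[0,0,0,0],[0,0,0,0]]' >/dev/null; python3 go.py
python3 - <<'E'
from cell import read_camera
import cv2,numpy as np
c=read_camera("wrist");np.savez("pics/wrist6.npz",**c);cv2.imwrite("pics/wrist6.png",cv2.resize(c["frame"],(768,576),interpolation=cv2.INTER_CUBIC))
E
```

```text
t 14.67 pos [494.8 105.8   4.8] psi 99.09 F [-0.1  2.6  1.2]
t 16.17 pos [520.6 -56.6 295.8] psi 99.19 F [ 0.4  0.1 -0.5]
```

View pics/wrist6.png

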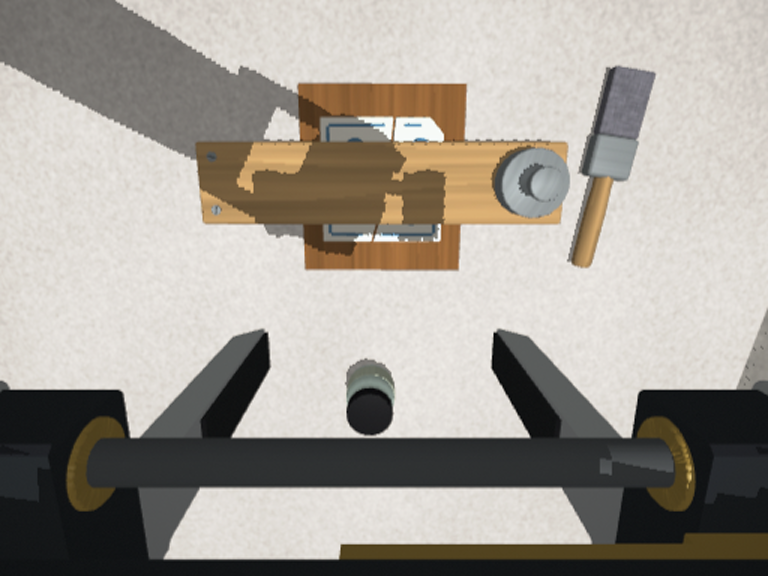

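Board now sticks out on both sides: corners (298,84),(467,84),(459,270),(306,269); deck (196,142),(569,142),(561,223),(203,223).

```bash
cat > b.py <<'E'
from m import *
report([(298,84),(467,84),(459,270),(306,269.5)],[(196,142),(569,142),(561,223),(203,223)])
hsv=cv2.cvtColor(C["frame"],cv2.COLOR_BGR2HSV)
m=((hsv[...,0]>7)&(hsv[...,0]<25)&(hsv[...,1]>70)).astype(np.uint8);m[190:]=0
for u in (150,320): r=np.where(m[80:175,u])[0]+80;print("deck col",u,r.min(),r.max()+1)
for u in (220,260,300): r=np.where(m[:,u])[0];print("col",u,r.min(),r.max()+1)
for v in (60,85,155,170):
    r=np.where(m[v,190:330])[0]+190;print("row",v,r.min(),r.max()+1)
for v in (105,130,140): 
    r=np.where(m[v,:390])[0];print("deckrow",v,r.min(),r.max()+1)
E
python3 b.py pics/wrist6.npz
```

```text
board [512.55620454   8.00275514] 9.217051107593727 [0.76212283 0.90847228 0.5906601  1.14421334] 
bridge [512.3307453    6.76244499] 9.202397183013922 [2.09912248 1.77325284 1.833353   1.49695767] 
rel [0.42091097 1.18829082] 0.014653924579805633
deck col 150 95 149
deck col 320 94 149
col 220 56 180
col 260 56 180
col 300 56 180
row 60 199 311
row 85 200 310
row 155 203 307
row 170 203 306
deckrow 105 131 378
deckrow 130 134 331
deckrow 140 135 374
```

```bash
cat > c.py <<'E'
from m import *
a=np.radians(9.2);R=np.array([[np.cos(a),np.sin(a)],[-np.sin(a),np.cos(a)]])
print(((ray(C,d([(321,117),(432,117),(440,242),(325,241)]),20)-[512.5,8])@R.T).round(1))
E
python3 c.py pics/wrist6.npz
python3 - <<'E'
from cell import read_camera,workorder
import cv2,numpy as np
a=read_camera("scene")["frame"][135:265,170:370];b=read_camera("side")["frame"][120:300,130:350]
cv2.imwrite("pics/p7.png",np.hstack([cv2.resize(a,(462,300),interpolation=2),cv2.resize(b,(330,300),interpolation=2)[:,:]]))
E
```

```text
[[-58.   59.1]
 [ 46.5  59.1]
 [ 57.9 -59.1]
 [-57.7 -58.1]]
```

View pics/p7.png

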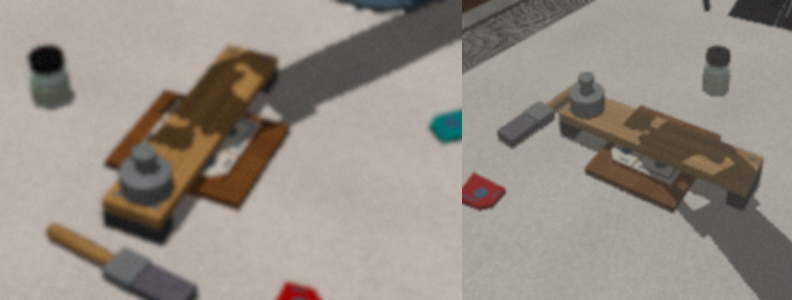

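Tile edges lie at ±58–59 mm from the board's centre, so the sherds haven't shifted. The bystanders stand where they were and the hand is clear, so I'm handing in.

```bash
python3 -c "
from cell import workorder
print(workorder.close_job())"
```

```text
the job is handed in; nothing more can be done
None
```

The board is under the hand-rest bridge and the job is handed in at about 16 s of the 43 s allowed. I pushed it there with the open fingertips on its +y edge, turning it about 16° and then pushing it straight in. The hand ended clear, about 295 mm above the table.

**Position:** the last wrist view puts the board 0.4 mm off midway between the feet, 1.2 mm off equal overhang, and 0.0° askew to the bridge. I judge that good to about 1.5 mm, and left the remaining offset uncorrected.

**Sherds:** the four edges of the tile lie 58–59 mm from the board's centre, against 60 mm nominal, so they have not shifted noticeably.

**Bystanders:** jar, weight and brush look undisturbed in the scene and side views, judged by eye. The bridge's measured pose matched between the last two wrist views to about 1 mm. Force readings during the pushes stayed below about 5 N.

**Disagreements:**
- **Camera bias:** the scene and side cameras differed from each other by up to about 8 mm in absolute position, so I steered only by board-to-bridge differences within one view.
- **Turn:** during the first turn the board turned less than the fingers, reading 2–3° when they were at 9°. It squared up during the straight push.

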